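# Unscrew the bar plug from the valve and draw it clear

## Task

Unscrew the plug with the flat bar handle from the side port of its brass valve: swing the bar up a quarter turn until it stands upright and the thread lets go, then draw the plug straight out of the port. Set it down gently in the steel tray and let go.

Things in the scene. Friction and masses are not known exactly. Their poses are not given: they have to be found in the camera images.
- plug: Quarter-turn plug 0.28 kg: brass hub d 28, steel bar handle on its outer end. Origin: hub axis, mid bar. x along bar (-12 to 85 mm; 10 thick in y, 18 wide in z); -y out of port. Towards +y: collar d 40 at 30-36, shank d 24 to 51, lug 40 (z) x 10 to 57 mm. Starts home, collar on port face, bar level along port x. Bar swings up only and falls back; frees within 10 deg of upright, stop just past it.
- bar_grip (a point): Point on the plug's bar 70 mm from the plug's origin, mid section; axes of the plug. Pinch the bar here from above across its 10 mm thickness (a 30 N pinch pivots as the bar swings). 31 mm free between bar and port face; the valve block ends 40 mm short of this point sideways.
- port (a point): Centre of the port's mouth in the valve's side face, 100 mm above table. -y points level out of the port along the plug's axis, x where the bar points at the start, z up. Plug has 1.5 mm play and slides out freely; lug is clear after 22 mm. Valve: fixed brass block 60 x 60 x 68 mm, top 134 mm above table, on a 110 x 100 mm base. A like valve with a round knob, no bar, stands nearby.
- tray: Open steel tray fixed on the table, 190 x 190 mm, walls 5 mm thick and 25 mm high, floor 5 mm thick. Origin in the centre of its underside, z up, sides along x and y. The plug held with its bar upright reaches 20 mm below its origin.
Mind the look-alikes: they are no part of the job. What is shaped like the part that bears port but orange is not meant. Of the things that look like the plug, the larger one is meant.

How it is judged:
By the outcome, as a careful person would: the job done as asked, in the order asked, and still so for the second after the job is handed in, with the robot touching nothing.
It also fails if it takes over 48 s, if anything falls off the work surface, if the arm or the gripper's body presses on something with over 40 N, if the wrist force passes 120 N, or if a joint passes its speed limit or range.

## Robot

A 7-joint arm with a two-finger parallel gripper is mounted at the origin on the work surface. World frame = base frame: x ahead of the robot, y to its left, z up, the work surface at z = 0. Lengths are in m, angles in rad, forces in N, time in s.
With the tool pointing down it reaches from about 0.425 to 0.925 m from the base axis. Payload 6.8 kg.
Tool frame: the origin (TCP) lies at the very end of the fingers, on their centre line; the grasp point (between the pads) lies 19 mm behind it; z points along the fingers, y is the line along which they close (so a half turn about z gives the same grasp; the last joint's range is limited). The gripper opens to 85 mm and grips with 20 to 120 N. Pads are 22 mm wide; open, the fingers measure 114 mm over their backs; the gripper's body (76 mm by 85 mm) begins 54 mm behind the grasp point. The pads swing forward as they close: fully open they stand 13 mm farther back than shut.
Start: joints at [1.137, 0.477, 0.022, 1.555, -0.011, 1.109, -0.083], TCP at [0.216, -0.64, 0.231] pointing down, gripper open.
Joint ranges: [-2.96, 2.96], [-0.34, 2.1], [-1.41, 1.46], [0.24, 2.44], [-1.37, 4.51], [0.17, 1.92], [-2.96, 2.96]. Speed limits (rad/s): [2.39, 2.39, 3.14, 3.14, 3.14, 3.14, 3.14].

## Interface

Orientations are given as a rotation vector (axis times angle).
In Python, from bench import get_obs, grab_frame, hand_in gives the robot as it stands.
- The arm moves only by the tool drive_tool, never from a script. Its argument "rows" is a list of rows, each an object with "offset": the shift along the tool's x, y, z as a fraction of full scale, a list of three; "rotation": the turn, a rotation vector about the tool's x, y, z as a fraction of full scale, a list of three; "claw": the opening, from 0 (shut) to 1 (fully open). In form: [{"offset": [tx, ty, tz], "rotation": [wx, wy, wz], "claw": claw}, ...]. A call has 1 to 20 rows; each row is the pose to reach, as a shift and turn from the pose commanded when the call began, along the tool's axes at that moment; what a row does not reach only later rows make up. Full scale, the value 1, is 0.15 m for a shift and 2 rad for a turn. A row lasts 1/12 s, in which the tool goes at most 41.7 mm and 7.16 degrees, less where a joint would pass 70% of its speed; a pose out of reach is approached as far as the arm can. A call with a number of a shift or a turn outside -1 to 1 is refused whole. A call with a gripper value outside its range is refused whole. The fingers move at their own pace and stop on an object; "force" is the grip in N (left out, the last holds). Time passes only in rows, so rows that repeat a pose let the fingers close. It gives the time, the measured TCP pose, the force, the opening and the grip force at its end, in the units of the state.
- get_obs(): the state, without advancing time (a new reading comes with each control period).
- grab_frame(name): name is "side" or "top" or "wrist"; returns a dict with "frame" (400x640x3 uint8, red, green, blue), "z_map" (400x640 float32, m along the optical axis (not along the pixel's ray), 0 where there is no reading), "vfov" (degrees; the focal length in pixels is half the picture's height over the tangent of half this angle, whatever the lens; pixels are square), "cx", "cy" (the principal point, pixels), "D" ([k1, k2, p1, p2, k3] as OpenCV has them; the pictures are not rectified), "R" (3x3) and "t" (3): a world point X has camera coordinates R X + t. Camera axes: x right, y down, z forward; pixel columns grow to the right and rows downward; lengths in m; the calibration is good to about 2 mm. A picture is of the moment at which its call begins.
- hand_in(): hands the job in; it is judged then, once.
The state is a dict: "clock": time; "joints": joint angles; "qvel": joint speeds; "tau": joint torques, N m; "tcp_pos": TCP position; "orientation": TCP orientation; "contact_force": force on the tool from outside, world axes, zero at the start; "moment": the same for the moment, N m; "grip_width": finger opening in m; "gripper_force": force on a finger pad.
Only numpy, scipy, OpenCV 4.12 (cv2) and the standard library are available. Lean on these libraries where they do the work, as an engineer would, in place of code of your own. Each camera call takes 0.05 s, during which the arm holds its last target. There are 200 camera calls.

## Working session

There is one attempt and no reset: what is moved stays moved. The work goes in short steps, Python scripts to look and compute and a tool call to move; the robot and the scene stay as the last step left them, time stands still between calls to the robot, and variables do not carry over. Pictures are saved under pics/ and viewed, at most 12 in all, crops included, and the job is handed in when it is done.

Besides the shell and the picture viewer there is one more tool, called after "Request:" as name([rows], argument=value, ...), one row to a line, values as JSON. drive_tool: Moves the arm, as the interface text tells. Its arguments: {"type":"object","properties":{"rows":{"type":"array","items":{"type":"object","properties":{"offset":{"type":"array","items":{"type":"number"}},"rotation":{"type":"array","items":{"type":"number"}},"claw":{"type":"number"}}}},"force":{"type":"number"}},"required":["rows"]}

```bash
mkdir -p pics
cat > h.py <<'E'
import numpy as np,cv2
from bench import get_obs,grab_frame
from scipy.spatial.transform import Rotation as Ro
def K(f):
    h=200/np.tan(np.radians(f["vfov"])/2); return np.array([[h,0,f["cx"]],[0,h,f["cy"]],[0,0,1.]])
def save(f,n,crop=None,s=1):
    im=f["frame"][:,:,::-1]
    if crop: im=im[crop[1]:crop[3],crop[0]:crop[2]]
    cv2.imwrite("pics/"+n,cv2.resize(im,None,fx=s,fy=s,interpolation=cv2.INTER_CUBIC))
def cloud(f):
    v,u=np.mgrid[:400,:640]; p=np.stack([u,v],-1).reshape(-1,1,2).astype(float)
    n=cv2.undistortPoints(p,K(f),np.array(f["D"],float)).reshape(400,640,2)
    z=f["z_map"].astype(float); c=np.dstack([n*z[...,None],z])
    return (c-np.array(f["t"]))@np.array(f["R"])   # R^T (c-t)
E
python3 - <<'E'
from h import *
import pickle
fs={n:grab_frame(n) for n in("side","top","wrist")}
pickle.dump(fs,open("fs.pkl","wb"))
a=np.vstack([fs["top"]["frame"],fs["side"]["frame"]])[:,:,::-1]
cv2.imwrite("pics/a.png",cv2.resize(a,(480,600),interpolation=cv2.INTER_AREA))
save(fs["top"],"top.png",s=1.25);save(fs["side"],"side.png",s=1.25)
for n,f in fs.items(): print(n,-np.array(f["R"]).T@f["t"],f["vfov"],(f["z_map"]>0).mean())
o=get_obs();print({k:np.round(v,3).tolist() for k,v in o.items()})
E
```

```text
side [ 0.50794751 -0.97805449  0.71995716] 48.678007151891464 0.9960625
top [ 0.52796626 -0.10249345  0.86744444] 53.47242583828872 0.9959453125
wrist [ 0.28664258 -0.61677657  0.3741742 ] 67.18132979983599 0.9960546875
{'clock': 0.15, 'joints': [1.137, 0.478, 0.022, 1.556, -0.012, 1.109, -0.083], 'qvel': [0.001, -0.002, 0.0, -0.004, 0.0, -0.002, -0.001], 'tau': [0.002, -59.693, 1.61, -28.149, 0.013, 0.007, 0.0], 'tcp_pos': [0.216, -0.639, 0.231], 'orientation': [-3.099, -0.509, 0.0], 'contact_force': [-0.646, 0.456, -1.296], 'moment': [0.015, -0.009, -0.026], 'gripper_force': 0.0, 'grip_width': 0.085}
```

View pics/top.png

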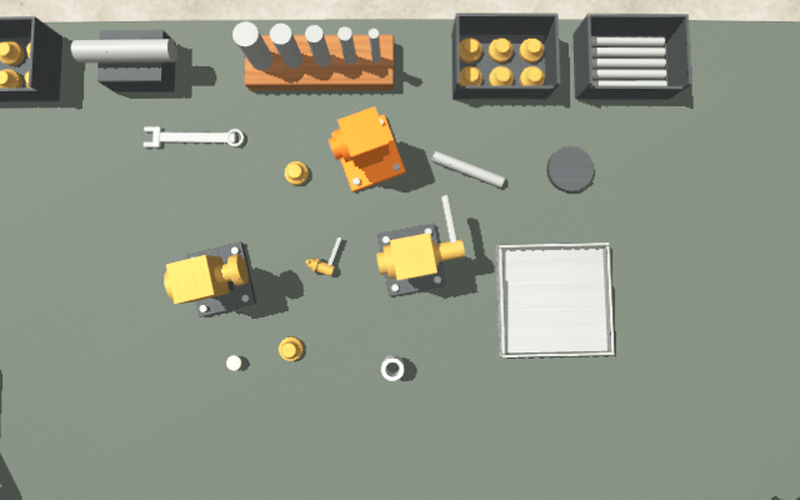

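View pics/side.png

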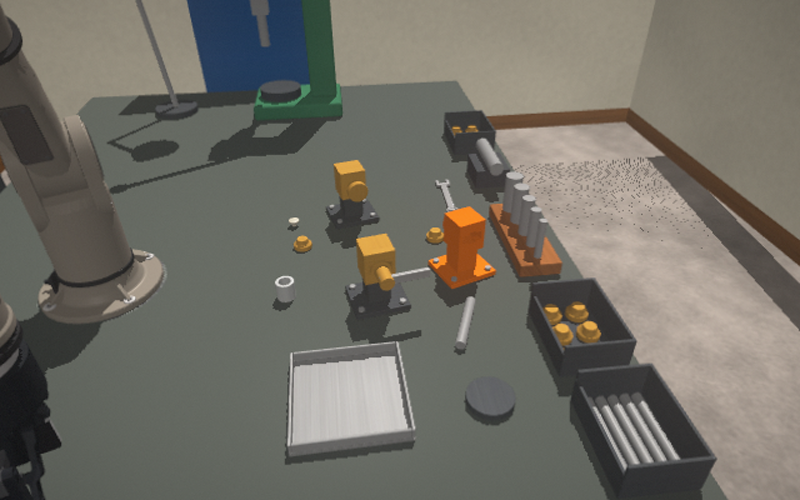

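The top picture (1.25x) shows the candidates. The barred valve is at (415,255) with its bar at (448,215), the small look-alike plug lies at (325,262), the knob valve is at (205,275), the orange valve at (365,140) and the tray at (555,300). I choose the plug at (450,230), because it is the larger one and sits in the yellow valve with a level bar. Next I measure it and check it in a crop.

Run:
```python
from h import *
import pickle
fs=pickle.load(open("fs.pkl","rb"))
for n in("top","side"):
    f=fs[n];P=cloud(f);im=f["frame"].astype(int)
    hsv=cv2.cvtColor(f["frame"],cv2.COLOR_RGB2HSV).astype(int)
    # rough world region from top view valve
    if n=="top":
        c=P[204,332];print("valve top pt",c, "bar",P[175,358],"tray",P[240,444]); c0=c
        save(f,"crop.png",(290,140,400,250),5)
    d=P-c0
    reg=(np.abs(d[...,0])<.15)&(np.abs(d[...,1])<.13)
    brass=reg&(hsv[...,1]>120)&(P[...,2]>.05)
    top=brass&(np.abs(P[...,2]-.134)<.005)
    if top.sum()>20:
        print(n,"top rect",cv2.minAreaRect(P[top][:,:2].astype(np.float32)),np.median(P[top][:,2]))
    bar=reg&(hsv[...,1]<60)&(P[...,2]>.085)&(P[...,2]<.125)&(d[...,0]>0.005)&(d[...,1]<0.02)
    q=P[bar];print(n,"bar n",len(q),"z",np.percentile(q[:,2],[5,50,95]))
    r=cv2.minAreaRect(q[:,:2].astype(np.float32));print(r,cv2.boxPoints(r))
    v=np.linalg.svd(q[:,:2]-q[:,:2].mean(0),full_matrices=False)[2][0];print("dir",v,q.mean(0))
f=fs["top"];P=cloud(f)
m=(np.abs(P[...,2]-.025)<.006)&(np.abs(P[...,0]-P[240,444][0])<.14)&(np.abs(P[...,1]-P[240,444][1])<.14)
print("tray",cv2.minAreaRect(P[m][:,:2].astype(np.float32)),m.sum())
```

```text
valve top pt [ 0.56328308 -0.12521602  0.13555164] bar [ 0.62041707 -0.17630027  0.10796916] tray [ 0.49115259 -0.37172188  0.00522755]
top top rect ((0.6275718212127686, -0.0971984714269638), (0.20709486305713654, 0.06606726348400116), 20.67213249206543) 0.13399385031738564
top bar n 230 z [0.09493066 0.10548038 0.10796462]
((0.6219404339790344, -0.17896606028079987), (0.07353024184703827, 0.010662717744708061), 10.711294174194336) [[ 0.58482504 -0.18056077]
 [ 0.5868068  -0.19103771]
 [ 0.6590558  -0.17737135]
 [ 0.6570741  -0.1668944 ]]
dir [-0.98184264 -0.18969723] [ 0.62140908 -0.17816623  0.10440413]
side top rect ((0.6269857883453369, -0.09883859753608704), (0.20809850096702576, 0.06692282855510712), 20.928489685058594) 0.13371788583210065
side bar n 232 z [0.08969689 0.1013294  0.10700882]
((0.6204685568809509, -0.1798195093870163), (0.07140173017978668, 0.013500344939529896), 12.447409629821777) [[ 0.5841519  -0.18092309]
 [ 0.5870618  -0.19410609]
 [ 0.6567852  -0.17871593]
 [ 0.6538753  -0.16553293]]
dir [-0.9833325  -0.18181637] [ 0.62143916 -0.18133789  0.10000194]
tray ((0.4932679533958435, -0.3678041100502014), (0.19102010130882263, 0.19032639265060425), 1.1637693643569946) 983
```

View pics/crop.png

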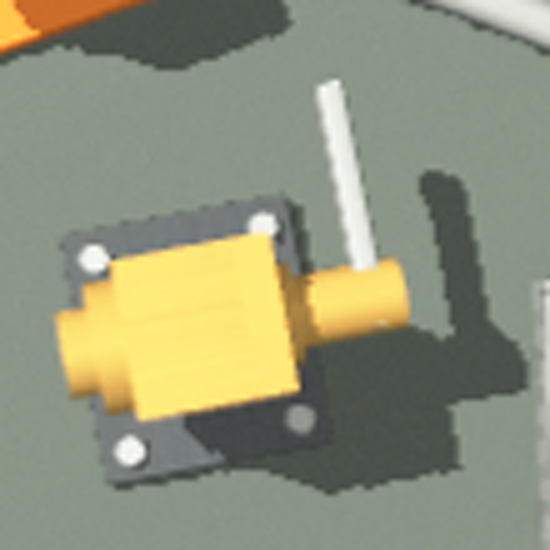

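Request:
drive_tool([
  {"offset": [0.92,-0.5,0],"rotation": [0,0,0.068],"claw": 0.55},
  {"offset": [0.92,-0.5,0],"rotation": [0,0,0.068],"claw": 0.55},
  {"offset": [0.92,-0.5,0],"rotation": [0,0,0.068],"claw": 0.55},
  {"offset": [0.92,-0.5,0],"rotation": [0,0,0.068],"claw": 0.55},
  {"offset": [0.92,-0.5,0],"rotation": [0,0,0.068],"claw": 0.55},
  {"offset": [0.92,-0.5,0],"rotation": [0,0,0.068],"claw": 0.55},
], force=30)

```text
clock: 0.65
tcp_pos: [0.325, -0.5223, 0.2312]
orientation: [-3.126, -0.305, -0.001]
contact_force: [-0.2, -0.8, 0.3]
grip_width: 0.0472
gripper_force: 0.0
```

```bash
cat >> h.py <<'E'
def go(target,yawdeg=None):
    """offset/rotation fractions from the measured pose to a TCP target; tool x at yaw, tool down"""
    o=get_obs();R=Ro.from_rotvec(o["orientation"]);d=R.inv().apply(np.array(target)-o["tcp_pos"])/.15
    rot=np.zeros(3)
    if yawdeg is not None:
        c,s=np.cos(np.radians(yawdeg)),np.sin(np.radians(yawdeg))
        G=Ro.from_matrix(np.array([[c,s,0],[s,-c,0],[0,0,-1]])); rot=(R.inv()*G).as_rotvec()/2
    print("t",round(o["clock"],2),"tcp",np.round(o["tcp_pos"],4),"F",np.round(o["contact_force"],1),"M",np.round(o["moment"],2),"w",round(float(o["grip_width"]),4),"gf",o["gripper_force"])
    print("off",np.round(d,3),"rot",np.round(rot,4))
E
python3 - <<'E'
from h import *
import pickle
f=pickle.load(open("fs.pkl","rb"))["top"];P=cloud(f)
hsv=cv2.cvtColor(f["frame"],cv2.COLOR_RGB2HSV).astype(int)
d=P-[.563,-.125,0]
b=(hsv[...,1]>120)&(np.abs(P[...,2]-.134)<.004)&(np.hypot(d[...,0],d[...,1])<.06)
r=cv2.minAreaRect(P[b][:,:2].astype(np.float32));print(r)
u=np.array([.982,.187]);n=np.array([.187,-.982]);c=np.array(r[0]);print("axis pt at 66 out",c+.066*n)
h=(hsv[...,1]>120)&(P[...,2]>.110)&(P[...,2]<.120)&(np.hypot(P[...,0]-.575,P[...,1]+.19)<.035)
print("hub top ridge",P[h].mean(0),h.sum())
go([.643,-.175,.2],10.9)
E
```

```text
((0.5621922612190247, -0.12265986949205399), (0.05965016782283783, 0.05987631529569626), 10.598922729492188)
axis pt at 66 out [ 0.57453426 -0.18747187]
hub top ridge [ 0.57213092 -0.17588487  0.11215843] 154
t 0.65 tcp [ 0.325  -0.5223  0.2312] F [-0.2 -0.8  0.3] M [-0.04  0.08  0.01] w 0.0472 gf 0.0
off [ 2.528 -1.861  0.211] rot [-0.0003 -0.0003  0.0023]
```

Request:
drive_tool([
  {"offset": [0.9,-0.67,0.0],"rotation": [0,0,0],"claw": 0.55},
  {"offset": [0.9,-0.67,0.0],"rotation": [0,0,0],"claw": 0.55},
  {"offset": [0.9,-0.67,0.0],"rotation": [0,0,0],"claw": 0.55},
  {"offset": [0.9,-0.67,0.0],"rotation": [0,0,0],"claw": 0.55},
  {"offset": [0.9,-0.67,0.0],"rotation": [0,0,0],"claw": 0.55},
])

```text
clock: 1.07
tcp_pos: [0.4426, -0.3933, 0.2312]
orientation: [-3.123, -0.313, -0.006]
contact_force: [1.3, 1.6, -0.2]
grip_width: 0.0472
gripper_force: 0.0
```

Request:
drive_tool([
  {"offset": [0.9,-0.67,0.0],"rotation": [0,0,0],"claw": 0.55},
  {"offset": [0.9,-0.67,0.0],"rotation": [0,0,0],"claw": 0.55},
  {"offset": [0.9,-0.67,0.0],"rotation": [0,0,0],"claw": 0.55},
  {"offset": [0.9,-0.67,0.0],"rotation": [0,0,0],"claw": 0.55},
  {"offset": [0.9,-0.67,0.0],"rotation": [0,0,0],"claw": 0.55},
])

```text
clock: 1.48
tcp_pos: [0.5557, -0.2683, 0.2312]
orientation: [-3.122, -0.313, -0.006]
contact_force: [0.4, 1.9, -0.5]
grip_width: 0.047
gripper_force: 0.0
```

Request:
drive_tool([
  {"offset": [0.73,-0.52,0.2],"rotation": [0,0,0],"claw": 0.55},
  {"offset": [0.73,-0.52,0.2],"rotation": [0,0,0],"claw": 0.55},
  {"offset": [0.73,-0.52,0.2],"rotation": [0,0,0],"claw": 0.55},
  {"offset": [0.73,-0.52,0.2],"rotation": [0,0,0],"claw": 0.55},
  {"offset": [0.73,-0.52,0.2],"rotation": [0,0,0],"claw": 0.55},
  {"offset": [0.73,-0.52,0.2],"rotation": [0,0,0],"claw": 0.55},
])

```text
clock: 1.98
tcp_pos: [0.6425, -0.1798, 0.2005]
orientation: [3.127, 0.298, -0.002]
contact_force: [-0.2, -1.1, -0.4]
grip_width: 0.0468
gripper_force: 0.0
```

Run:
```python
from h import *
go([.6432,-.1744,.081],10.8)
f=grab_frame("wrist");P=cloud(f);hsv=cv2.cvtColor(f["frame"],cv2.COLOR_RGB2HSV).astype(int)
m=(hsv[...,1]<60)&(P[...,2]>.1)&(P[...,2]<.118)&(np.hypot(P[...,0]-.63,P[...,1]+.177)<.05)
r=cv2.minAreaRect(P[m][:,:2].astype(np.float32));print(m.sum(),r,cv2.boxPoints(r),np.median(P[m][:,2]))
save(f,"w1.png")
```

```text
t 1.98 tcp [ 0.6425 -0.1798  0.2005] F [-0.2 -1.1 -0.4] M [-0.01  0.06  0.01] w 0.0468 gf 0.0
off [ 0.013 -0.035  0.797] rot [0.0001 0.0008 0.0007]
990 ((0.6205352544784546, -0.17850150167942047), (0.07467956840991974, 0.009881208650767803), 10.896405220031738) [[ 0.58293474 -0.18070845]
 [ 0.5848026  -0.19041152]
 [ 0.6581358  -0.17629455]
 [ 0.6562679  -0.16659148]] 0.1069210759052125
```

View pics/w1.png

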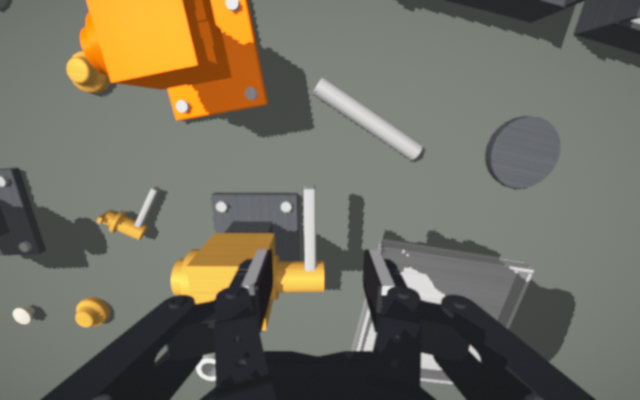

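The wrist view shows the bar at (310,225), between the open fingers at columns 260 and 375 and in line with them. It matches the earlier measurement, so I go down and pinch.

Request:
drive_tool([
  {"offset": [0.013,-0.035,0.3],"rotation": [0,0,0],"claw": 0.55},
  {"offset": [0.013,-0.035,0.55],"rotation": [0,0,0],"claw": 0.55},
  {"offset": [0.013,-0.035,0.75],"rotation": [0,0,0],"claw": 0.55},
  {"offset": [0.013,-0.035,0.8],"rotation": [0,0,0],"claw": 0.55},
  {"offset": [0.013,-0.035,0.8],"rotation": [0,0,0],"claw": 0.55},
  {"offset": [0.013,-0.035,0.8],"rotation": [0,0,0],"claw": 0.55},
], force=30)

```text
clock: 2.53
tcp_pos: [0.6441, -0.1752, 0.0828]
orientation: [3.127, 0.294, 0.002]
contact_force: [-0.2, 0.4, 0.4]
grip_width: 0.0469
gripper_force: 0.0
```

Request:
drive_tool([
  {"offset": [0,0,0],"rotation": [0,0,0],"claw": 0.3},
  {"offset": [0,0,0],"rotation": [0,0,0],"claw": 0.2},
  {"offset": [0,0,0],"rotation": [0,0,0],"claw": 0.1},
  {"offset": [0,0,0],"rotation": [0,0,0],"claw": 0},
  {"offset": [0,0,0],"rotation": [0,0,0],"claw": 0},
  {"offset": [0,0,0],"rotation": [0,0,0],"claw": 0},
  {"offset": [0,0,0],"rotation": [0,0,0],"claw": 0},
  {"offset": [0,0,0],"rotation": [0,0,0],"claw": 0},
  {"offset": [0,0,0],"rotation": [0,0,0],"claw": 0},
  {"offset": [0,0,0],"rotation": [0,0,0],"claw": 0},
], force=30)

```text
clock: 3.37
tcp_pos: [0.645, -0.173, 0.0826]
orientation: [3.127, 0.298, 0.004]
contact_force: [1.6, 1.1, 7.4]
grip_width: 0.0093
gripper_force: 32.4
```

Run:
```python
from h import *
go([.6432,-.1744,.081],10.8)
R=.07
for a in range(0,91,6):
    t=np.radians(a); print(a,round(R*(np.cos(t)-1)/.15,3),round(-R*np.sin(t)/.15,3))
```

```text
t 3.37 tcp [ 0.645  -0.173   0.0826] F [1.6 1.1 7.4] M [ 0.26  0.21 -0.06] w 0.0093 gf 32.43314445018768
off [-0.014  0.007  0.011] rot [ 0.0003 -0.0012  0.0008]
0 0.0 -0.0
6 -0.003 -0.049
12 -0.01 -0.097
18 -0.023 -0.144
24 -0.04 -0.19
30 -0.063 -0.233
36 -0.089 -0.274
42 -0.12 -0.312
48 -0.154 -0.347
54 -0.192 -0.378
60 -0.233 -0.404
66 -0.277 -0.426
72 -0.322 -0.444
78 -0.37 -0.456
84 -0.418 -0.464
90 -0.467 -0.467
```

Request:
drive_tool([
  {"offset": [-0.003,0,-0.05],"rotation": [0,0,0],"claw": 0},
  {"offset": [-0.006,0,-0.075],"rotation": [0,0,0],"claw": 0},
  {"offset": [-0.011,0,-0.1],"rotation": [0,0,0],"claw": 0},
  {"offset": [-0.016,0,-0.124],"rotation": [0,0,0],"claw": 0},
  {"offset": [-0.024,0,-0.148],"rotation": [0,0,0],"claw": 0},
  {"offset": [-0.032,0,-0.172],"rotation": [0,0,0],"claw": 0},
  {"offset": [-0.042,0,-0.195],"rotation": [0,0,0],"claw": 0},
  {"offset": [-0.053,0,-0.218],"rotation": [0,0,0],"claw": 0},
  {"offset": [-0.064,0,-0.24],"rotation": [0,0,0],"claw": 0},
  {"offset": [-0.077,0,-0.261],"rotation": [0,0,0],"claw": 0},
  {"offset": [-0.092,0,-0.282],"rotation": [0,0,0],"claw": 0},
  {"offset": [-0.107,0,-0.302],"rotation": [0,0,0],"claw": 0},
  {"offset": [-0.123,0,-0.321],"rotation": [0,0,0],"claw": 0},
  {"offset": [-0.123,0,-0.321],"rotation": [0,0,0],"claw": 0},
], force=30)

```text
clock: 4.53
tcp_pos: [0.625, -0.1767, 0.13]
orientation: [-3.127, -0.297, 0.001]
contact_force: [1.2, 1.2, -4.2]
grip_width: 0.0095
gripper_force: 29.5
```

Run:
```python
from h import *
f=grab_frame("side");save(f,"s2.png",(250,160,370,260),5)
o=get_obs();g=o["tcp_pos"]+np.array([0,0,.019])
d=g-[.5745,-.1875,.1];u=np.array([np.cos(np.radians(10.8)),np.sin(np.radians(10.8)),0])
print("along u",d@u,"y",d@[-u[1],u[0],0],"z",d[2],"ang",np.degrees(np.arctan2(d[2],d@u)),"R",np.hypot(d@u,d[2]))
go(o["tcp_pos"],10.8)
```

```text
along u 0.05173241748551204 y 0.0011667169790934323 z 0.048676695124369285 ang 43.256871612680875 R 0.07103283513366272
t 4.58 tcp [ 0.6251 -0.1767  0.1297] F [ 1.7  1.5 -3.6] M [ 0.28 -0.47 -0.12] w 0.0093 gf 29.41345363855362
off [0. 0. 0.] rot [-0.0001  0.0003  0.0006]
```

View pics/s2.png

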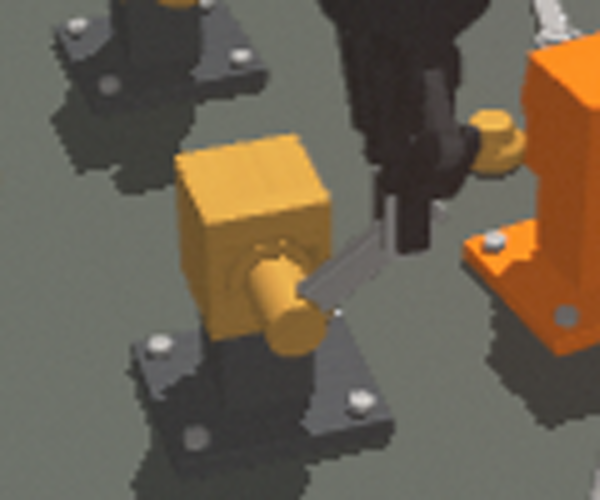

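The crop shows the bar raised to about 43° with the fingers pinching its end at (405,225). I continue the arc to upright.

Request:
drive_tool([
  {"offset": [-0.016,0,-0.016],"rotation": [0,0,0],"claw": 0},
  {"offset": [-0.034,0,-0.033],"rotation": [0,0,0],"claw": 0},
  {"offset": [-0.053,0,-0.048],"rotation": [0,0,0],"claw": 0},
  {"offset": [-0.073,0,-0.063],"rotation": [0,0,0],"claw": 0},
  {"offset": [-0.094,0,-0.077],"rotation": [0,0,0],"claw": 0},
  {"offset": [-0.115,0,-0.089],"rotation": [0,0,0],"claw": 0},
  {"offset": [-0.137,0,-0.101],"rotation": [0,0,0],"claw": 0},
  {"offset": [-0.16,0,-0.111],"rotation": [0,0,0],"claw": 0},
  {"offset": [-0.183,0,-0.12],"rotation": [0,0,0],"claw": 0},
  {"offset": [-0.206,0,-0.128],"rotation": [0,0,0],"claw": 0},
  {"offset": [-0.23,0,-0.135],"rotation": [0,0,0],"claw": 0},
  {"offset": [-0.255,0,-0.14],"rotation": [0,0,0],"claw": 0},
  {"offset": [-0.279,0,-0.144],"rotation": [0,0,0],"claw": 0},
  {"offset": [-0.303,0,-0.147],"rotation": [0,0,0],"claw": 0},
  {"offset": [-0.328,0,-0.149],"rotation": [0,0,0],"claw": 0},
  {"offset": [-0.345,0,-0.149],"rotation": [0,0,0],"claw": 0},
  {"offset": [-0.345,0,-0.149],"rotation": [0,0,0],"claw": 0},
  {"offset": [-0.345,0,-0.149],"rotation": [0,0,0],"claw": 0},
])

```text
clock: 6.08
tcp_pos: [0.5761, -0.1868, 0.1533]
orientation: [3.126, 0.297, 0.006]
contact_force: [4.5, 1.7, 1.2]
grip_width: 0.0092
gripper_force: 33.8
```

```bash
cat >> h.py <<'E'
def ang():
    o=get_obs();g=o["tcp_pos"]+np.array([0,0,.019])
    d=g-[.5745,-.1875,.1];u=np.array([np.cos(np.radians(10.8)),np.sin(np.radians(10.8)),0])
    print("along u",d@u,"y",d@[-u[1],u[0],0],"z",d[2],"ang",np.degrees(np.arctan2(d[2],d@u)),"R",np.hypot(d@u,d[2]))
E
python3 - <<'E'
from h import *
f=grab_frame("side");save(f,"s3.png",(250,140,370,240),5)
ang();go(get_obs()["tcp_pos"],10.8)
E
```

```text
along u 0.001747982293979866 y 0.0003371025729797105 z 0.07227325142584973 ang 88.61452909609066 R 0.07229438646094286
t 6.13 tcp [ 0.5762 -0.1868  0.1533] F [5.  1.5 1.8] M [ 0.51 -1.32 -0.12] w 0.0093 gf 33.89148897025734
off [0. 0. 0.] rot [ 0.0007 -0.0016  0.0005]
```

View pics/s3.png

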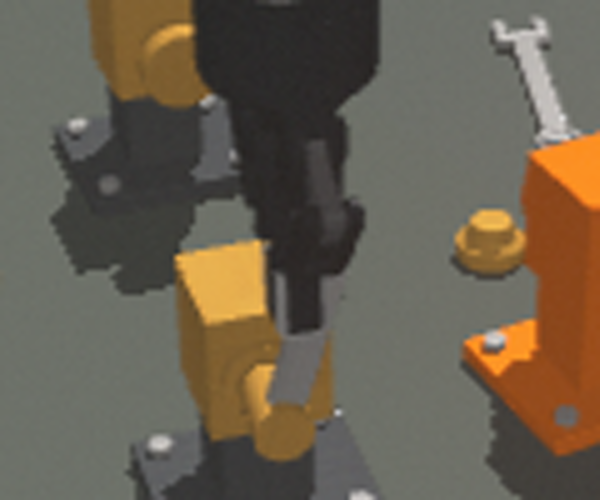

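```bash
cat >> h.py <<'E'
def barang():
    f=grab_frame("side");P=cloud(f);hsv=cv2.cvtColor(f["frame"],cv2.COLOR_RGB2HSV).astype(int)
    a=np.radians(10.8);u=np.array([np.cos(a),np.sin(a),0]);n=np.array([np.sin(a),-np.cos(a),0])
    d=P-[.5745,-.1875,.1];x=d@u;o=d@n
    m=(np.abs(x)<.05)&(np.abs(o-.004)<.008)&(d[...,2]>.012)&(d[...,2]<.05)&(hsv[...,1]<70)&(hsv[...,2]>80)
    print(m.sum())
    for lo in(.012,.02,.028,.036,.044):
        k=m&(d[...,2]>=lo)&(d[...,2]<lo+.008)
        if k.sum(): print(lo+.004,k.sum(),np.round(x[k].min(),4),np.round(x[k].mean(),4),np.round(x[k].max(),4),np.round(o[k].mean(),4))
E
python3 - <<'E'
from h import *
barang()
E
```

```text
107
0.016 17 -0.012 -0.0035 0.0043 0.0046
0.024 24 -0.012 -0.0016 0.0067 0.0047
0.032 24 -0.0094 -0.0012 0.0095 0.0043
0.039999999999999994 27 -0.0056 0.0027 0.012 0.0048
0.048 15 -0.0047 0.0056 0.0139 0.0053
```

Run:
```python
from h import *
a=grab_frame("wrist")["frame"][150:400,120:520];b=grab_frame("side")["frame"][170:240,270:350]
a=cv2.resize(a,(800,500));b=cv2.resize(b,(571,500),interpolation=cv2.INTER_CUBIC)
im=np.hstack([a[:,150:650][:,:,::-1],b[:,100:400][:,:,::-1]]);cv2.imwrite("pics/w4.png",im);print(im.shape)
```

```text
(500, 800, 3)
```

View pics/w4.png

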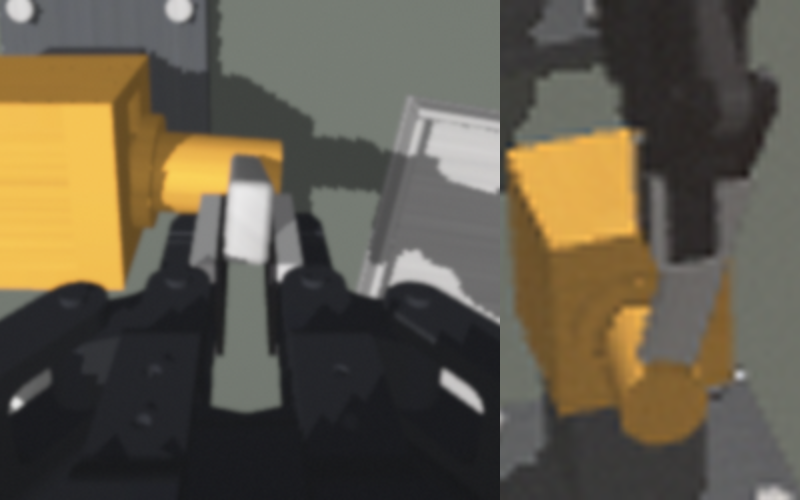

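The wrist and side crops show the bar still leaning about 15° short of upright. Its tip at (250,210) has slipped towards the pads' outer edge. I will turn the tool rigidly about the hub axis to bring the bar the rest of the way.

Request:
drive_tool([
  {"offset": [-0.012,0,0.0],"rotation": [0,0.017,0],"claw": 0},
  {"offset": [-0.025,0,0.001],"rotation": [0,0.035,0],"claw": 0},
  {"offset": [-0.037,0,0.002],"rotation": [0,0.052,0],"claw": 0},
  {"offset": [-0.05,0,0.003],"rotation": [0,0.07,0],"claw": 0},
  {"offset": [-0.062,0,0.005],"rotation": [0,0.087,0],"claw": 0},
  {"offset": [-0.074,0,0.006],"rotation": [0,0.105,0],"claw": 0},
  {"offset": [-0.086,0,0.008],"rotation": [0,0.122,0],"claw": 0},
  {"offset": [-0.086,0,0.008],"rotation": [0,0.122,0],"claw": 0},
  {"offset": [-0.086,0,0.008],"rotation": [0,0.122,0],"claw": 0},
], force=45)

```text
clock: 7.03
tcp_pos: [0.5633, -0.1898, 0.1526]
orientation: [-3.083, -0.292, -0.384]
contact_force: [3.0, 1.1, 7.1]
grip_width: 0.0087
gripper_force: 45.8
```

Run:
```python
from h import *
barang();go(get_obs()["tcp_pos"],10.8)
f=grab_frame("side");save(f,"s5.png",(270,160,350,240),5)
```

```text
101
0.016 21 -0.0167 -0.0089 -0.0003 0.0048
0.024 21 -0.0164 -0.0082 -0.0002 0.0052
0.032 24 -0.0159 -0.0086 -0.0001 0.0051
0.039999999999999994 23 -0.0158 -0.0083 0.0 0.0054
0.048 12 -0.0115 -0.0043 -0.0002 0.0059
t 7.08 tcp [ 0.5635 -0.1898  0.1526] F [3.7 0.7 5.8] M [ 0.59 -0.93 -0.16] w 0.0092 gf 45.758589589968324
off [0. 0. 0.] rot [ 0.001  -0.1237  0.0003]
```

View pics/s5.png

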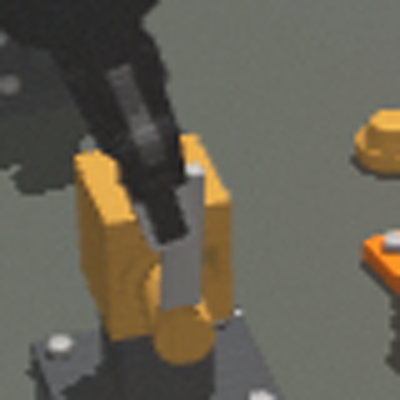

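The bar is now upright over the hub, with the bar at column 182 and the hub at 183. I draw it straight out along tool +y.

Request:
drive_tool([
  {"offset": [0,0.02,0],"rotation": [0,0,0],"claw": 0},
  {"offset": [0,0.04,0],"rotation": [0,0,0],"claw": 0},
  {"offset": [0,0.06,0],"rotation": [0,0,0],"claw": 0},
  {"offset": [0,0.08,0],"rotation": [0,0,0],"claw": 0},
  {"offset": [0,0.08,0],"rotation": [0,0,0],"claw": 0},
])

```text
clock: 7.55
tcp_pos: [0.5653, -0.2006, 0.1515]
orientation: [-3.082, -0.293, -0.38]
contact_force: [4.2, 1.6, 3.0]
grip_width: 0.0089
gripper_force: 46.1
```

Run:
```python
from h import *
go([0.5633,-.1898,.1526],10.8)
f=grab_frame("side");save(f,"s6.png",(250,150,370,240),5)
```

```text
t 7.55 tcp [ 0.5653 -0.2006  0.1515] F [4.2 1.6 3. ] M [ 0.69 -0.91 -0.14] w 0.0089 gf 46.12192709930241
off [ 0.003 -0.073 -0.007] rot [ 1.000e-04 -1.227e-01  7.000e-04]
```

View pics/s6.png

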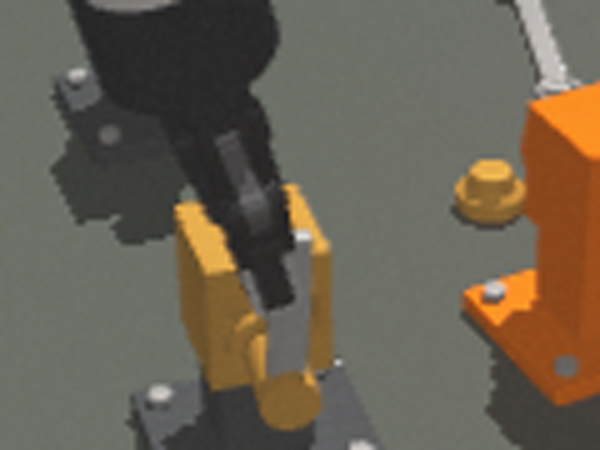

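The plug slides out freely: 11 mm so far, with forces under 5 N. I keep drawing.

Request:
drive_tool([
  {"offset": [0,0.03,0],"rotation": [0,0,0],"claw": 0},
  {"offset": [0,0.06,0],"rotation": [0,0,0],"claw": 0},
  {"offset": [0,0.09,0],"rotation": [0,0,0],"claw": 0},
  {"offset": [0,0.12,0],"rotation": [0,0,0],"claw": 0},
  {"offset": [0,0.15,0],"rotation": [0,0,0],"claw": 0},
  {"offset": [0,0.18,0],"rotation": [0,0,0],"claw": 0},
  {"offset": [0,0.22,0],"rotation": [0,0,0],"claw": 0},
  {"offset": [0,0.27,0],"rotation": [0,0,0],"claw": 0},
  {"offset": [0,0.32,0],"rotation": [0,0,0],"claw": 0},
  {"offset": [0,0.37,0],"rotation": [0,0,0],"claw": 0},
  {"offset": [0,0.4,0],"rotation": [0,0,0],"claw": 0},
  {"offset": [0,0.4,0],"rotation": [0,0,0],"claw": 0},
])

```text
clock: 8.6
tcp_pos: [0.5758, -0.2614, 0.1506]
orientation: [-3.083, -0.291, -0.378]
contact_force: [-0.2, -1.0, -3.0]
grip_width: 0.0094
gripper_force: 44.0
```

Run:
```python
from h import *
go([0.493,-.365,.1515])
f=grab_frame("side");save(f,"s7.png",(230,150,370,300),4)
P=cloud(f);t=get_obs()["tcp_pos"];d=P-t
m=(np.hypot(d[...,0],d[...,1])<.07)&(P[...,2]>.06)&(P[...,2]<.14)
print("lowest",np.percentile(P[m][:,2],[0,1,5]))
```

```text
t 8.6 tcp [ 0.5758 -0.2614  0.1506] F [-0.2 -1.  -3. ] M [-0.13  0.41  0.01] w 0.0094 gf 44.036306804046035
off [-0.65   0.575 -0.168] rot [0. 0. 0.]
lowest [0.07906319 0.0852479  0.08913089]
```

View pics/s7.png

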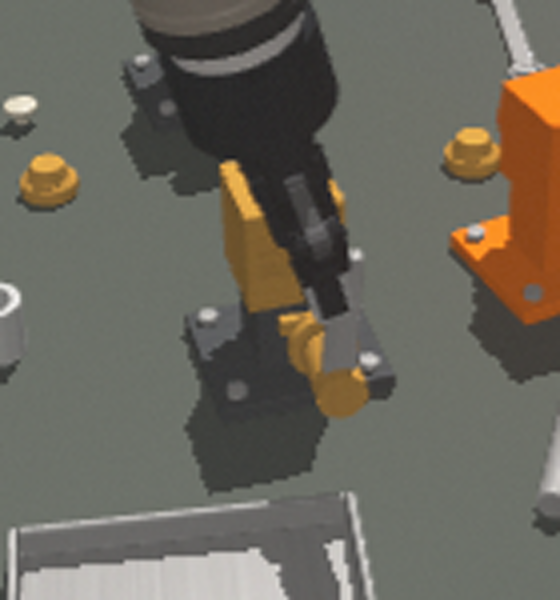

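The plug is out of the port and held with its bar upright. I carry it over the tray.

Request:
drive_tool([
  {"offset": [-0.04,0.06,-0.01],"rotation": [0,0,0],"claw": 0},
  {"offset": [-0.1,0.12,-0.03],"rotation": [0,0,0],"claw": 0},
  {"offset": [-0.17,0.2,-0.045],"rotation": [0,0,0],"claw": 0},
  {"offset": [-0.24,0.28,-0.06],"rotation": [0,0,0],"claw": 0},
  {"offset": [-0.31,0.36,-0.08],"rotation": [0,0,0],"claw": 0},
  {"offset": [-0.38,0.44,-0.1],"rotation": [0,0,0],"claw": 0},
  {"offset": [-0.44,0.52,-0.12],"rotation": [0,0,0],"claw": 0},
  {"offset": [-0.5,0.6,-0.13],"rotation": [0,0,0],"claw": 0},
  {"offset": [-0.55,0.65,-0.145],"rotation": [0,0,0],"claw": 0},
  {"offset": [-0.58,0.68,-0.15],"rotation": [0,0,0],"claw": 0},
  {"offset": [-0.594,0.7,-0.154],"rotation": [0,0,0],"claw": 0},
  {"offset": [-0.594,0.7,-0.154],"rotation": [0,0,0],"claw": 0},
], force=80)

```text
clock: 9.65
tcp_pos: [0.5047, -0.3805, 0.1514]
orientation: [-3.082, -0.292, -0.378]
contact_force: [-1.0, 0.6, -2.8]
grip_width: 0.0083
gripper_force: 77.5
```

Request:
drive_tool([
  {"offset": [0,0,0],"rotation": [0,-0.03,0],"claw": 0},
  {"offset": [0,0,0],"rotation": [0,-0.06,0],"claw": 0},
  {"offset": [0,0,0],"rotation": [0,-0.09,0],"claw": 0},
  {"offset": [0,0,0],"rotation": [0,-0.12,0],"claw": 0},
  {"offset": [0,0,0],"rotation": [0,-0.15,0],"claw": 0},
  {"offset": [0,0,0],"rotation": [0,-0.18,0],"claw": 0},
  {"offset": [0,0,0],"rotation": [0,-0.21,0],"claw": 0},
  {"offset": [0,0,0],"rotation": [0,-0.24,0],"claw": 0},
  {"offset": [0,0,0],"rotation": [0,-0.27,0],"claw": 0},
  {"offset": [0,0,0],"rotation": [0,-0.3,0],"claw": 0},
  {"offset": [0,0,0],"rotation": [0,-0.33,0],"claw": 0},
  {"offset": [0,0,0],"rotation": [0,-0.36,0],"claw": 0},
  {"offset": [0,0,0],"rotation": [0,-0.39,0],"claw": 0},
  {"offset": [0,0,0],"rotation": [0,-0.42,0],"claw": 0},
  {"offset": [0,0,0],"rotation": [0,-0.45,0],"claw": 0},
  {"offset": [0,0,0],"rotation": [0,-0.48,0],"claw": 0},
  {"offset": [0,0,0],"rotation": [0,-0.48,0],"claw": 0},
  {"offset": [0,0,0],"rotation": [0,-0.48,0],"claw": 0},
])

```text
clock: 11.15
tcp_pos: [0.5067, -0.3782, 0.15]
orientation: [2.87, 0.278, -1.071]
contact_force: [0.4, 0.1, -2.4]
grip_width: 0.0081
gripper_force: 78.0
```

Run:
```python
from h import *
t=get_obs()["tcp_pos"];go(t,10.8)
f=grab_frame("side");save(f,"s8.png",(180,180,400,390),2.7)
for n in("side","top"):
    f=grab_frame(n)
    P=cloud(f);d=P-t;hsv=cv2.cvtColor(f["frame"],cv2.COLOR_RGB2HSV).astype(int)
    m=(np.hypot(d[...,0],d[...,1])<.1)&(P[...,2]>.03)&(P[...,2]<.2)&(hsv[...,1]>110)
    q=P[m];print(n,m.sum(),"brass z",np.percentile(q[:,2],[1,5,50,99]),"x",np.percentile(q[:,0],[2,98]),"y",np.percentile(q[:,1],[2,98]))
print("tool axes",Ro.from_rotvec(get_obs()["orientation"]).as_matrix().round(3))
```

```text
t 11.15 tcp [ 0.5067 -0.3782  0.15  ] F [ 0.4  0.1 -2.4] M [ 0.18 -1.26 -0.  ] w 0.0081 gf 77.9954656586051
off [0. 0. 0.] rot [-1.000e-04  3.569e-01  2.300e-03]
side 491 brass z [0.10639985 0.11084932 0.12776608 0.13569418] x [0.44239431 0.47692915] y [-0.40170526 -0.33576331]
top 98 brass z [0.10358631 0.10716586 0.12353471 0.13530266] x [0.44506071 0.46997666] y [-0.34316522 -0.33102587]
tool axes [[ 0.743  0.188 -0.643]
 [ 0.142 -0.982 -0.124]
 [-0.655  0.001 -0.756]]
```

View pics/s8.png

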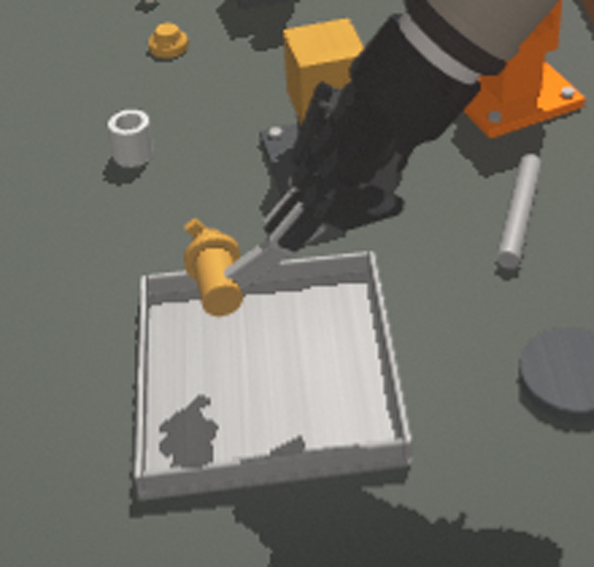

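The side crop shows the plug held over the tray with its bar leaning about 55°. The hub is at (220,270) and sits within the walls. I lower most of the way.

Request:
drive_tool([
  {"offset": [0.04,0,0.046],"rotation": [0,0,0],"claw": 0},
  {"offset": [0.09,0,0.104],"rotation": [0,0,0],"claw": 0},
  {"offset": [0.14,0,0.162],"rotation": [0,0,0],"claw": 0},
  {"offset": [0.19,0,0.219],"rotation": [0,0,0],"claw": 0},
  {"offset": [0.24,0,0.277],"rotation": [0,0,0],"claw": 0},
  {"offset": [0.29,0,0.335],"rotation": [0,0,0],"claw": 0},
  {"offset": [0.33,0,0.381],"rotation": [0,0,0],"claw": 0},
  {"offset": [0.36,0,0.416],"rotation": [0,0,0],"claw": 0},
  {"offset": [0.375,0,0.433],"rotation": [0,0,0],"claw": 0},
  {"offset": [0.375,0,0.433],"rotation": [0,0,0],"claw": 0},
  {"offset": [0.375,0,0.433],"rotation": [0,0,0],"claw": 0},
])

```text
clock: 12.22
tcp_pos: [0.5051, -0.3802, 0.0657]
orientation: [2.869, 0.273, -1.073]
contact_force: [-0.7, 0.3, -2.0]
grip_width: 0.0082
gripper_force: 77.8
```

Run:
```python
from h import *
t=get_obs()["tcp_pos"];go(t,10.8)
f=grab_frame("side");P=cloud(f);d=P-t;hsv=cv2.cvtColor(f["frame"],cv2.COLOR_RGB2HSV).astype(int)
m=(np.hypot(d[...,0],d[...,1])<.1)&(P[...,2]>.003)&(P[...,2]<.2)&(hsv[...,1]>110)
q=P[m];print(m.sum(),"brass z",np.percentile(q[:,2],[1,5,50,99]),"x",np.percentile(q[:,0],[2,98]),"y",np.percentile(q[:,1],[2,98]))
```

```text
t 12.22 tcp [ 0.5051 -0.3802  0.0657] F [-0.7  0.3 -2. ] M [ 0.2  -1.19 -0.01] w 0.0082 gf 77.79302003793418
off [0. 0. 0.] rot [0.0004 0.358  0.0005]
451 brass z [0.02168366 0.02506164 0.04247095 0.05098765] x [0.44164068 0.47610778] y [-0.40256665 -0.33713066]
```

Request:
drive_tool([
  {"offset": [0.006,0,0.007],"rotation": [0,0,0],"claw": 0},
  {"offset": [0.012,0,0.014],"rotation": [0,0,0],"claw": 0},
  {"offset": [0.018,0,0.021],"rotation": [0,0,0],"claw": 0},
  {"offset": [0.024,0,0.028],"rotation": [0,0,0],"claw": 0},
  {"offset": [0.03,0,0.035],"rotation": [0,0,0],"claw": 0},
  {"offset": [0.03,0,0.035],"rotation": [0,0,0],"claw": 0},
])

```text
clock: 12.77
tcp_pos: [0.5055, -0.3804, 0.0594]
orientation: [2.868, 0.273, -1.072]
contact_force: [2.0, -0.6, 2.8]
grip_width: 0.0083
gripper_force: 78.2
```

Request:
drive_tool([
  {"offset": [0.004,0,0.005],"rotation": [0,0,0],"claw": 0},
  {"offset": [0.008,0,0.009],"rotation": [0,0,0],"claw": 0},
  {"offset": [0.012,0,0.014],"rotation": [0,0,0],"claw": 0},
  {"offset": [0.012,0,0.014],"rotation": [0,0,0],"claw": 0},
])

```text
clock: 13.1
tcp_pos: [0.5062, -0.3807, 0.0583]
orientation: [2.868, 0.272, -1.071]
contact_force: [4.2, 0.2, 11.5]
grip_width: 0.008
gripper_force: 79.0
```

The plug is in contact with the tray floor. I lean the bar a little lower, ease off the floor by 1 mm, then release slowly.

Request:
drive_tool([
  {"offset": [0.005,0,0.0],"rotation": [0,-0.015,0],"claw": 0},
  {"offset": [0.015,0,0.003],"rotation": [0,-0.03,0],"claw": 0},
  {"offset": [0.025,0,0.006],"rotation": [0,-0.045,0],"claw": 0},
  {"offset": [0.035,0,0.01],"rotation": [0,-0.06,0],"claw": 0},
  {"offset": [0.045,0,0.014],"rotation": [0,-0.075,0],"claw": 0},
  {"offset": [0.055,0,0.018],"rotation": [0,-0.087,0],"claw": 0},
  {"offset": [0.055,0,0.018],"rotation": [0,-0.087,0],"claw": 0},
  {"offset": [0.055,0,0.018],"rotation": [0,-0.087,0],"claw": 0},
], force=60)

```text
clock: 13.77
tcp_pos: [0.5104, -0.3792, 0.0489]
orientation: [2.752, 0.263, -1.31]
contact_force: [3.7, 0.3, 4.0]
grip_width: 0.0081
gripper_force: 80.0
```

Request:
drive_tool([
  {"offset": [0,0,0],"rotation": [0,0,0],"claw": 0},
  {"offset": [0,0,0],"rotation": [0,0,0],"claw": 0},
  {"offset": [0,0,0],"rotation": [0,0,0],"claw": 0},
  {"offset": [0,0,0],"rotation": [0,0,0],"claw": 0.12},
  {"offset": [0,0,0],"rotation": [0,0,0],"claw": 0.14},
  {"offset": [0,0,0],"rotation": [0,0,0],"claw": 0.17},
  {"offset": [0,0,0],"rotation": [0,0,0],"claw": 0.2},
  {"offset": [0,0,0],"rotation": [0,0,0],"claw": 0.3},
  {"offset": [0,0,0],"rotation": [0,0,0],"claw": 0.4},
  {"offset": [0,0,0],"rotation": [0,0,0],"claw": 0.4},
  {"offset": [0,0,0],"rotation": [0,0,0],"claw": 0.4},
  {"offset": [0,0,0],"rotation": [0,0,0],"claw": 0.4},
], force=20)

```text
clock: 14.77
tcp_pos: [0.5093, -0.3792, 0.0484]
orientation: [2.752, 0.262, -1.312]
contact_force: [0.0, -0.5, -0.3]
grip_width: 0.0343
gripper_force: 0.0
```

Run:
```python
from h import *
t=get_obs()["tcp_pos"];go(t,10.8)
f=grab_frame("side");save(f,"s9.png",(180,180,400,390),2.7)
```

```text
t 14.77 tcp [ 0.5093 -0.3792  0.0484] F [ 0.  -0.5 -0.3] M [ 0.11 -0.77  0.02] w 0.0343 gf 0.0
off [0. 0. 0.] rot [3.00e-04 4.45e-01 6.00e-04]
```

View pics/s9.png

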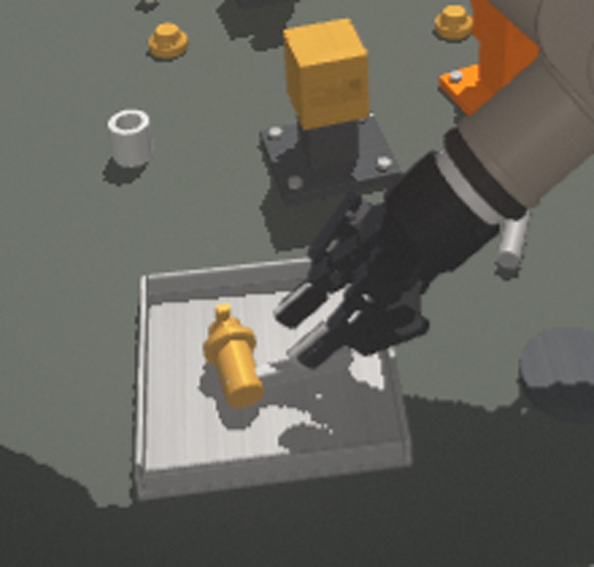

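The plug lies in the tray with the hub at (235,360), clear of the open fingers. I retreat straight up.

Request:
drive_tool([
  {"offset": [-0.05,0,-0.04],"rotation": [0,0,0],"claw": 0.4},
  {"offset": [-0.12,0,-0.1],"rotation": [0,0,0],"claw": 0.4},
  {"offset": [-0.22,0,-0.18],"rotation": [0,0,0],"claw": 0.4},
  {"offset": [-0.35,0,-0.28],"rotation": [0,0,0],"claw": 0.4},
  {"offset": [-0.48,0,-0.39],"rotation": [0,0,0],"claw": 0.4},
  {"offset": [-0.62,0,-0.5],"rotation": [0,0,0],"claw": 0.4},
  {"offset": [-0.62,0,-0.5],"rotation": [0,0,0],"claw": 0.4},
  {"offset": [-0.62,0,-0.5],"rotation": [0,0,0],"claw": 0.4},
])

```text
clock: 15.48
tcp_pos: [0.5102, -0.38, 0.1718]
orientation: [2.753, 0.259, -1.304]
contact_force: [0.6, -0.1, 0.6]
grip_width: 0.0345
gripper_force: 0.0
```

Run:
```python
from h import *
go(get_obs()["tcp_pos"])
f=grab_frame("side");P=cloud(f);hsv=cv2.cvtColor(f["frame"],cv2.COLOR_RGB2HSV).astype(int)
m=(np.abs(P[...,0]-.493)<.09)&(np.abs(P[...,1]+.368)<.09)&(P[...,2]<.08)&(hsv[...,1]>110)
q=P[m];print(m.sum(),np.percentile(q,[1,99],axis=0))
import bench;print(bench.hand_in())
```

```text
t 15.48 tcp [ 0.5102 -0.38    0.1718] F [ 0.6 -0.1  0.6] M [ 0.18 -0.77 -0.04] w 0.0345 gf 0.0
off [0. 0. 0.] rot [0. 0. 0.]
491 [[ 0.44887182 -0.40351043  0.00824385]
 [ 0.48620893 -0.33908897  0.04737973]]
the job is handed in; nothing more can be done
None
```

The plug was swung upright, drawn out of the port and laid in the steel tray with the gripper clear of it; I handed the job in at about 15.5 s on the robot's clock (limit 48 s), and no verdict came back.

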